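# Coin tubes back into the cash box

## Robot

A 6-joint arm with a two-finger parallel gripper is mounted at the origin on the work surface. World frame = base frame: x ahead of the robot, y to its left, z up, the work surface at z = 0. Lengths are in mm, angles in degrees, forces in N, time in s.
With the tool pointing down it reaches from about 350 to 850 mm from the base axis. Payload 8.1 kg.
Tool frame: the origin (TCP) lies midway between the tips of the shut fingers; the grasp point (between the pads) lies 19 mm behind it; z points along the fingers, y is the line along which they close (so a half turn about z gives the same grasp; the last joint's range is limited). The gripper opens to 85 mm and grips with 20 to 120 N. Pads are 22 mm wide; open, the fingers measure 114 mm over their backs; the gripper's body (76 mm by 85 mm) begins 54 mm behind the grasp point. The pads swing forward as they close: fully open they stand 13 mm farther back than shut.
Start: joints at [69.19, 7.471, 85.268, -0, 87.261, -4.893], TCP at [164.522, 577.008, 231.292] pointing down, gripper open.
Joint ranges: [-169.43, 169.43], [-51.17, 129.36], [1.28, 143.12], [-76.62, 256.62], [0, 156.53], [-152.29, 152.29]. Speed limits (degrees/s): [136.94, 136.94, 159.86, 180, 180, 180].

## Interface

Orientations are given as [roll, pitch, yaw] about the fixed x, y, z axes, in that order (R = Rz(yaw) Ry(pitch) Rx(roll)).
In Python, from bench import sensors, optics, r gives the robot as it stands.
- The arm moves only by the tool apply_moves, never from a script. Its argument "targets" is a list of rows, each a list of 7 numbers: the shift along the tool's x, y, z in mm, then the turn, a rotation vector about the tool's x, y, z in rad, then the closure, from 0 (fully open) to 1 (shut). In form: [[x, y, z, wx, wy, wz, claw], ...]. A call has 1 to 20 rows; each row shifts and turns the commanded pose from where the row before left it, along the tool's axes as they then stand; what a row does not reach is not made up. A row lasts 1/8 s, in which the tool goes at most 62.5 mm and 10.7 degrees, less where a joint would pass 70% of its speed; a pose out of reach is approached as far as the arm can. A call is refused whole if a number of a shift passes 62.5 or a number of a turn 0.188, either way. A call with a gripper value outside its range is refused whole. The fingers move at their own pace and stop on an object; "force" is the grip in N (left out, the last holds). Time passes only in rows, so rows that do not move let the fingers close. It gives the time, the measured TCP pose, the force, the opening and the grip force at its end, in the units of the state.
- sensors.sense(): the state, without advancing time (a new reading comes with each control period).
- optics.snapshot(name): name is "scene" or "side" or "wrist"; returns the picture (420x560x3 uint8, red, green, blue); there is no depth.
- optics.get_calibration(name): a dict with "camera_matrix" (3x3 intrinsics, pixels), "pose" (4x4, takes a point from camera to world coordinates). Camera axes: x right, y down, z forward; pixel columns grow to the right and rows downward; lengths in mm; the calibration is good to about 2 mm. The wrist camera is an equidistant fisheye: a pixel r from the principal point sees the ray r / f radians off the axis. A picture is of the moment at which its call begins: read the wrist's pose just before it. get_calibration takes no time and is no camera call; for the wrist camera it gives the pose at the moment of the call.
- r.hand_in(): hands the job in; it is judged then, once.
The state is a dict: "time": time; "joint_pos": joint angles; "qd": joint speeds; "joint_efforts": joint torques, N m; "tool_pos": TCP position; "tcp_rot": TCP orientation; "ft_force": force on the tool from outside, world axes, zero at the start; "wrist_torque": the same for the moment, N m; "finger_gap": finger opening in mm; "grip_force": force on a finger pad.
Only numpy, scipy, OpenCV 4.12 (cv2) and the standard library are available. Lean on these libraries where they do the work, as an engineer would, in place of code of your own. Each camera call takes 0.05 s, during which the arm holds its last target. There are 200 camera calls.

## Task

The customer has finished viewing: take the two long coin tubes out of the sloping wooden rest and drop each one, foot first and cap up, into the narrow open bay of the red cash box, so that both stand upright side by side on its floor. Leave the short tube in the rest, and do not disturb the other things on the counter.

Things in the scene. Friction and masses are not known exactly. Their poses are not given: they have to be found in the camera images.
- tube_a: Long coin tube (first of two alike): closed rigid cylinder, 28 mm diameter, 125 mm long, about 0.2 kg, aluminium, its last 24 mm a black screw cap of the same diameter. Origin: centre of its flat foot; z axis along the tube from foot to cap. Starts leaning, cap up, in one of the rest's three stations.
- tube_b: Long coin tube (second of two alike): closed rigid cylinder, 28 mm diameter, 125 mm long, about 0.2 kg, aluminium, its last 24 mm a black screw cap of the same diameter. Origin: centre of its flat foot; z axis along the tube from foot to cap. Starts leaning, cap up, in one of the rest's three stations.
- short_tube: Short coin tube, same make and 28 mm diameter but only 75 mm long; leans in the remaining station of the rest and stays there. Origin: centre of its foot; z axis from foot to cap.
- rest: Fixed dark wooden rest, 100 x 255 mm, 76 mm tall; origin under its centre. Three stations at y = -85, 0, 85 mm (which tube is where varies). Tubes lean 20 degrees from upright, caps to the rest's -x side (towards the robot), feet 10 mm to +x and 25 mm above the origin. A backboard carries the first 62 mm of a tube from below, ribs flank its first 50 mm; the rest of it is free to grip.
- cashbox: Fixed red steel cash box without its lid, 170 (x) x 240 (y) mm, rim 85 mm above the counter. Origin: centre of its underside. One narrow bay, on its +y side, is empty and 80 mm deep; its other compartments are full of banknotes and coins and nothing stands higher than the rim.
- bay (a point): Centre of the floor of the cash box's empty bay, 5 mm above the counter, 20 mm to -x and 60 mm to +y of the box's origin; axes as the box. The bay has upright walls, 84 mm long in x, 42 mm wide in y, 80 mm deep: the two long tubes fit one behind the other along x, each 45 mm proud of the rim.
- teacup: White bone china teacup, rim 80 mm across, 60 mm tall, small handle. Origin: centre of its underside.
- clock: Gilt bronze carriage clock, 70 x 90 mm, 125 mm tall with its carrying handle. Origin: centre of its underside.
- comb: Carved tortoiseshell comb lying flat, 36 x 110 mm, 5 mm thick. Origin: centre of its underside.
- frame: Small silver picture frame standing on its foot, 90 mm wide, 110 mm tall. Origin: below the picture's middle on the counter.
- loupe: Dark steel folding magnifier lying flat, 42 mm lens ring with a 50 mm case, 12 mm thick. Origin: under the lens.
Not all that is in view belongs to the job. Leave any blue or purple look-alike of the tube_b alone.

How it is judged:
By the outcome, as a careful person would: the job done as asked, in the order asked, and still so for the second after the job is handed in, with the robot touching nothing.
It also fails if it takes over 70 s, if anything falls off the work surface, if the arm or the gripper's body presses on something with over 40 N, if the wrist force passes 120 N, or if a joint passes its speed limit or range.

## Working session

There is one attempt and no reset: what is moved stays moved. The work goes in short steps, Python scripts to look and compute and a tool call to move; the robot and the scene stay as the last step left them, time stands still between calls to the robot, and variables do not carry over. Pictures are saved under pics/ and viewed, at most 11 in all, crops included, and the job is handed in when it is done.

Besides the shell and the picture viewer there is one more tool, called after ">>>" as name(argument=value, ...) on one line, values as JSON. apply_moves: Moves the arm, as the interface text tells. Its arguments: {"type":"object","properties":{"targets":{"type":"array"},"force":{"type":"number"}},"required":["targets"]}

```bash
mkdir -p pics; python3 - <<'E'
from bench import sensors, optics, r
import cv2, numpy as np
print(sensors.sense())
ims=[]
for n in ("scene","side","wrist"):
    c=optics.get_calibration(n); im=optics.snapshot(n); cv2.imwrite(f"pics/{n}0.png",im[:,:,::-1]); 
    print(n,np.round(c["camera_matrix"],1).tolist(),np.round(c["pose"],3).tolist())
E
```

```text
{'time': 0.0, 'joint_pos': array([ 6.91897926e+01,  7.51436667e+00,  8.53280614e+01, -1.12331851e-03,
        8.72604681e+01, -4.89577576e+00]), 'qd': array([0.01545798, 0.00330977, 0.03413761, 0.12960729, 0.13694064,
       0.01182534]), 'joint_efforts': array([-1.29696375e-03, -5.69416595e+01, -5.00535321e+01, -4.12122436e-04,
        1.47263700e-02,  1.63088419e-05]), 'tool_pos': array([164.34398689, 576.50074166, 230.26381787]), 'tcp_rot': array([-1.79897383e+02, -7.66367057e-03,  1.64085616e+02]), 'ft_force': array([0.21150311, 0.48352664, 0.10243737]), 'wrist_torque': array([-0.04369692, -0.01389917,  0.04147087]), 'grip_force': 0.0, 'finger_gap': 85.41558711308207}
scene [[387.9, 0.0, 277.8], [0.0, 387.9, 203.9], [0.0, 0.0, 1.0]] [[0.159, 0.678, -0.718, 1106.75], [0.987, -0.117, 0.107, -53.496], [-0.011, -0.726, -0.688, 608.848], [0.0, 0.0, 0.0, 1.0]]
side [[533.6, 0.0, 279.5], [0.0, 533.6, 214.6], [0.0, 0.0, 1.0]] [[0.847, -0.362, 0.39, -13.13], [-0.532, -0.572, 0.624, -876.331], [-0.003, -0.736, -0.677, 1011.281], [0.0, 0.0, 0.0, 1.0]]
wrist [[325.2, 0.0, 274.3], [0.0, 325.2, 201.4], [0.0, 0.0, 1.0]] [[0.275, 0.914, 0.298, 87.184], [0.961, -0.261, -0.086, 598.432], [-0.001, 0.31, -0.951, 372.058], [0.0, 0.0, 0.0, 1.0]]
```

View pics/scene0.png

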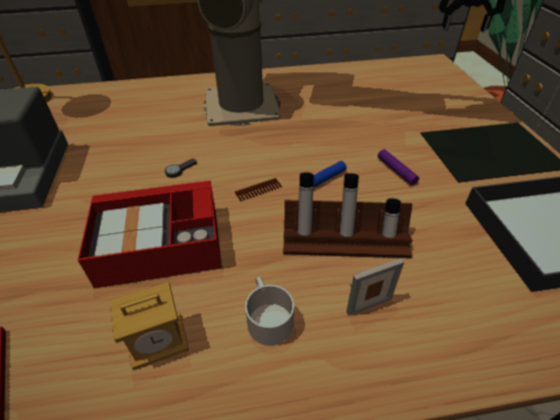

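View pics/side0.png

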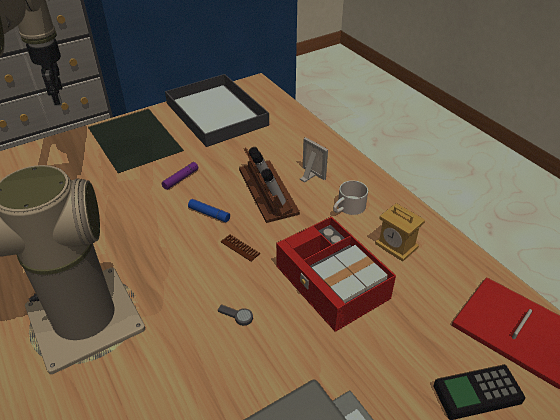

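The scene view shows the long tubes at about (306,205) and (350,205), the short tube at (391,218), and the box's empty bay near (192,205). In the side view the rest is at (268,185) and the bay at about (308,243). Next I'll zoom in for accurate corners.

```bash
python3 - <<'E'
import cv2
a=cv2.imread("pics/scene0.png")[160:290,75:425]; b=cv2.imread("pics/side0.png")[135:335,230:400]
cv2.imwrite("pics/sc.png",cv2.resize(a,None,fx=2.28,fy=2.28,interpolation=cv2.INTER_CUBIC))
cv2.imwrite("pics/si.png",cv2.resize(b,None,fx=3,fy=3,interpolation=cv2.INTER_CUBIC))
E
```

```text
(no output)
```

View pics/sc.png

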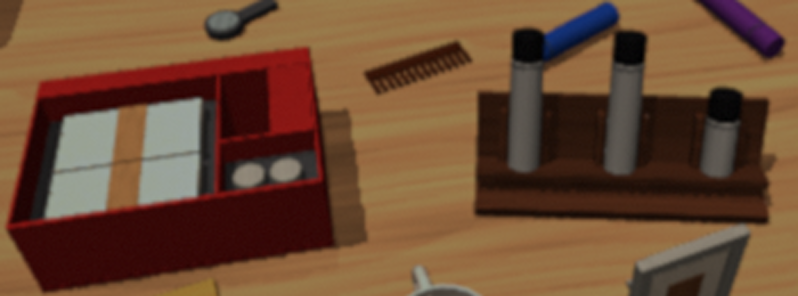

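View pics/si.png

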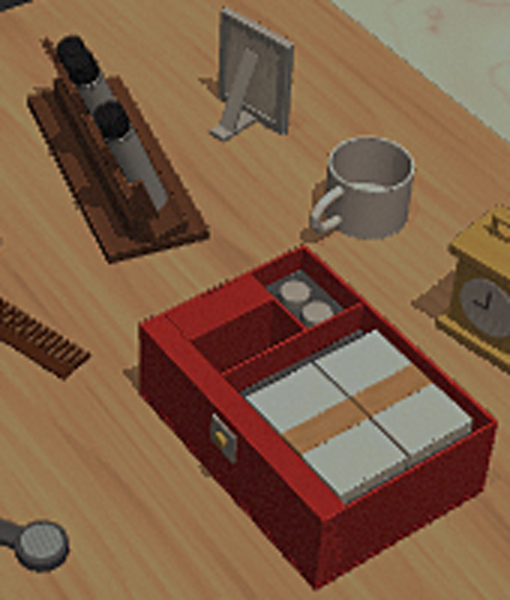

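```bash
cat > h.py <<'E'
import numpy as np
from bench import sensors, optics
S=lambda p:np.array(p,float)/2.28+[75,160]
D=lambda p:np.array(p,float)/3+[230,135]
def ray(n,px):
    c=optics.get_calibration(n);K=np.array(c["camera_matrix"]);P=np.array(c["pose"])
    d=P[:3,:3]@np.linalg.solve(K,[*px,1]);return P[:3,3],d/np.linalg.norm(d)
def plane(n,px,z):
    o,d=ray(n,px);return o+d*(z-o[2])/d[2]
def two(p,q):
    a,u=ray("scene",p);b,v=ray("side",q)
    A=np.c_[u,-v];t=np.linalg.lstsq(A,b-a,rcond=None)[0]
    x,y=a+u*t[0],b+v*t[1];return (x+y)/2,np.linalg.norm(x-y)
def proj(n,X):
    c=optics.get_calibration(n);K=np.array(c["camera_matrix"]);P=np.array(c["pose"])
    p=K@(P[:3,:3].T@(np.array(X)-P[:3,3]));return p[:2]/p[2]
E
python3 - <<'E'
from h import *
np.set_printoptions(precision=1,suppress=True)
C=[("-x-y",(40,85),(320,515)),("-x+y",(308,48),(140,322)),("+x+y",(325,185),(305,247)),("+x-y",(12,223),(495,422))]
for n,s,d in C: print(n,plane("scene",S(s),85),plane("side",D(d),85),*two(S(s),D(d)))
print("bay", [plane("scene",S(p),85) for p in [(222,70),(268,68),(222,140)]])
print("rest front low",[plane("scene",S(p),0) for p in [(476,213),(767,219)]],[plane("side",D(p),0) for p in [(110,261),(208,238)]])
for p in [(528,36),(630,38)]: print("cap",plane("scene",S(p),142.5))
print("cap",plane("scene",S((725,97)),95.5))
for p in [(113,113),(78,55),(70,45)]: print("capside",plane("side",D(p),142.5),plane("side",D(p),95.5))
E
```

```text
-x-y [ 476.8 -336.7   85. ] [ 468.2 -337.4   85. ] [ 470.9 -337.2   81.4] 4.036583783556785
-x+y [ 466.5 -100.8   85. ] [ 461.3 -103.6   85. ] [ 462.9 -101.1   82. ] 0.04547587406374497
+x+y [636.9 -93.1  85. ] [ 626.9 -102.9   85. ] [631.6 -95.   77.7] 3.240092345816648
+x-y [ 635.1 -329.    85. ] [ 633.1 -337.7   85. ] [ 633.9 -333.1   81.6] 5.946792779575594
bay [array([ 484.1, -178.1,   85. ]), array([ 488.4, -137.3,   85. ]), array([ 573.1, -174.9,   85. ])]
rest front low [array([615.9,  30.5,   0. ]), array([665.1, 279.6,   0. ])] [array([523. ,  48.6,  -0. ]), array([616.4,  26.4,   0. ])]
cap [552.6  85.3 142.5]
cap [569.6 167.6 142.5]
cap [604.6 245.6  95.5]
capside [547.2  78.3 142.5] [577.5 130.   95.5]
capside [564.6 168.8 142.5] [595.8 225.4  95.5]
capside [566.2 186.2 142.5] [597.5 243.7  95.5]
```

The corners agree across views to a few mm. The box centre is about (550,-217) with yaw about +1.5°, and the bay is about (529,-157). The rest has yaw about -11.5°, and the long cap tops are about (550,82) and (567,167). Next I'll work out the approach to tube 1.

```bash
cat >> h.py <<'E'
from scipy.spatial.transform import Rotation as Ro
def cur():
    s=sensors.sense();return np.array(s["tool_pos"]),Ro.from_euler("xyz",s["tcp_rot"],degrees=True)
def goR(yaw,tilt):  # z_tool=-(axis leaning 'tilt' to -x of a frame with heading yaw); y_tool = frame +y
    y=np.radians(yaw);t=np.radians(tilt)
    ex=np.array([np.cos(y),np.sin(y),0]);ey=np.array([-np.sin(y),np.cos(y),0])
    z=np.sin(t)*ex-np.cos(t)*np.array([0,0,1]);return Ro.from_matrix(np.c_[np.cross(ey,z),ey,z])
def plan(P,R):
    p,q=cur();d=q.inv().apply(np.array(P)-p);w=(q.inv()*R).as_rotvec()
    d2=R.inv().apply(np.array(P)-p)
    print("at",p.round(1),"shift now-frame",d.round(1),"turn",w.round(3),"| shift if turned first",d2.round(1))
E
python3 -c "
from h import *
R=goR(-11.5,20);a=-R.as_matrix()[:,2];T=np.array([550,82,142.5]);print(a);plan(T+80*a,R)"
```

```text
[-0.33515399  0.06818785  0.93969262]
at [164.4 576.6 230.5] shift now-frame [-479.2 -372.    13.3] turn [-0.015 -0.349 -0.076] | shift if turned first [-417.7 -407.8  165.7]
```

>>> apply_moves(targets=[[-30,-23.2,0.8,0,0,0,0],[-30,-23.2,0.8,0,0,0,0],[-30,-23.2,0.8,0,0,0,0],[-30,-23.2,0.8,0,0,0,0],[-30,-23.2,0.8,0,0,0,0],[-30,-23.2,0.8,0,0,0,0],[-30,-23.2,0.8,0,0,0,0],[-30,-23.2,0.8,0,0,0,0],[-30,-23.2,0.8,0,0,0,0],[-30,-23.2,0.8,0,0,0,0],[-30,-23.2,0.8,0,0,0,0],[-30,-23.2,0.8,0,0,0,0],[-30,-23.2,0.8,0,0,0,0],[-30,-23.2,0.8,0,0,0,0],[-30,-23.2,0.8,0,0,0,0],[-30,-23.2,0.8,0,0,0,0],[0,0,0,-0.004,-0.116,-0.025,0],[0,0,0,-0.004,-0.116,-0.025,0],[0,0,0,-0.004,-0.116,-0.025,0],[0,0,0,0,0,0,0]], force=40)

```text
time: 2.65
tool_pos: [522.3, 88.7, 216.9]
tcp_rot: [-179.9, 19.8, 168.5]
ft_force: [-0.7, -0.0, 0.3]
finger_gap: 85.4
grip_force: 0.0
```

```bash
python3 - <<'E'
from h import *
import cv2
R=goR(-11.5,20);a=-R.as_matrix()[:,2];T=np.array([550,82,142.5]);plan(T+80*a,R)
c=optics.get_calibration("wrist"); np.save("w1.npy",c["pose"]); im=optics.snapshot("wrist"); cv2.imwrite("pics/w1.png",cv2.resize(im[:,:,::-1],None,fx=1.42,fy=1.42))
E
```

```text
at [522.3  88.7 216.9] shift now-frame [-1.4 -1.1 -0.4] turn [-0.002 -0.003  0.   ] | shift if turned first [-1.4 -1.1 -0.4]
```

View pics/w1.png

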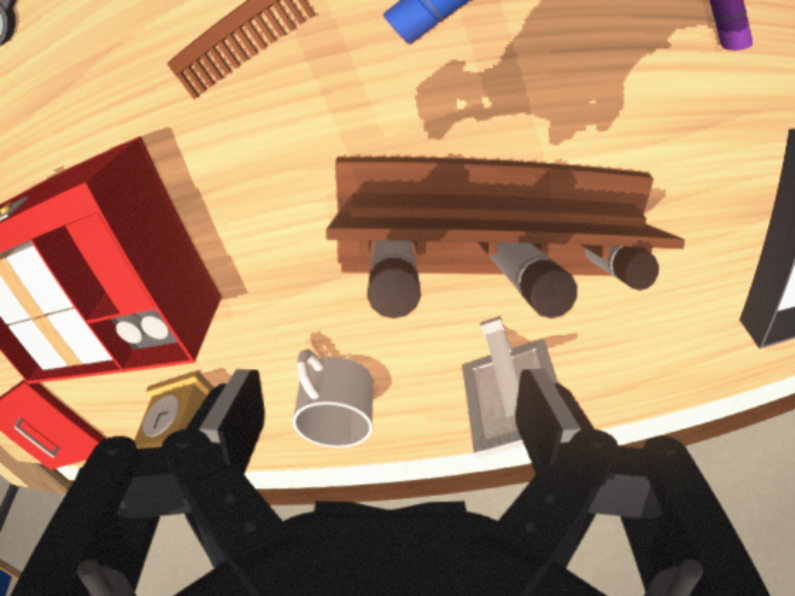

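The wrist view shows long tube caps at about (394,290) and (551,288), and the short one at (636,267). Image right is +y. I'll cast these onto their heights.

```bash
cat >> h.py <<'E'
import cv2
def wplane(px,z,P):
    K=np.array(optics.get_calibration("wrist")["camera_matrix"])
    u=cv2.fisheye.undistortPoints(np.array([[px]],float),K,np.zeros(4))[0,0]
    d=P[:3,:3]@np.array([*u,1]);return P[:3,3]+d*(z-P[2,3])/d[2]
E
python3 - <<'E'
from h import *
np.set_printoptions(precision=1,suppress=True)
P=np.load("w1.npy");im=cv2.cvtColor(cv2.imread("pics/w1.png"),cv2.COLOR_BGR2HSV)
for x,y in [(394,290),(551,288),(636,267)]:
    w=im[y-34:y+34,x-34:x+34]; m=((w[...,2]<95)&(w[...,1]<110)).astype(np.uint8)
    m=cv2.morphologyEx(m,cv2.MORPH_OPEN,np.ones((5,5)))
    c=max(cv2.findContours(m,0,2)[0],key=cv2.contourArea);(cx,cy),r=cv2.minEnclosingCircle(c)
    q=((np.array([x,y])+0.5)/1.42-.5);print((x,y),"blob",cx+x-34,cy+y-34,r,wplane(q,142.5,P),wplane(q,95.5,P))
E
```

```text
(394, 290) blob 403.0 273.5 9.708344459533691 [541.3  86.6 142.5] [577.8  79.6  95.5]
(551, 288) blob 553.0603446960449 291.83620834350586 23.433338165283203 [556.3 166.6 142.5] [596.8 180.5  95.5]
(636, 267) blob 639.6155242919922 268.8971138000488 18.460506439208984 [551.9 215.3 142.5] [591.2 241.9  95.5]
```

```bash
python3 -c "
from h import *
R=goR(-11.2,20);a=-R.as_matrix()[:,2];T=np.array([547,84.5,141]);plan(T-36*a,R)"
```

```text
at [523.3  88.7 218.1] shift now-frame [  3.4   0.9 116.7] turn [-0.003 -0.003 -0.006] | shift if turned first [  3.8   0.5 116.7]
```

>>> apply_moves(targets=[[3.5,0.7,15,0,0,-0.005,0],[0,0,17,0,0,0,0],[0,0,17,0,0,0,0],[0,0,17,0,0,0,0],[0,0,17,0,0,0,0],[0,0,17,0,0,0,0],[0,0,16.5,0,0,0,0],[0,0,0,0,0,0,0],[0,0,0,0,0,0,0]])

```text
time: 3.82
tool_pos: [560.4, 81.7, 108.1]
tcp_rot: [-179.8, 20.0, 168.7]
ft_force: [0.2, 0.4, -0.3]
finger_gap: 85.4
grip_force: 0.0
```

```bash
python3 - <<'E'
from h import *
im=[optics.snapshot(n)[:,:,::-1] for n in ("wrist","scene")]
b=cv2.resize(im[1][140:270,270:430],None,fx=2.4,fy=2.4)
a=cv2.resize(im[0],(400,300));o=np.zeros((312,784,3),np.uint8);o[:300,:400]=a;o[:,400:]=b
cv2.imwrite("pics/g1.png",o)
E
```

```text
(no output)
```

View pics/g1.png

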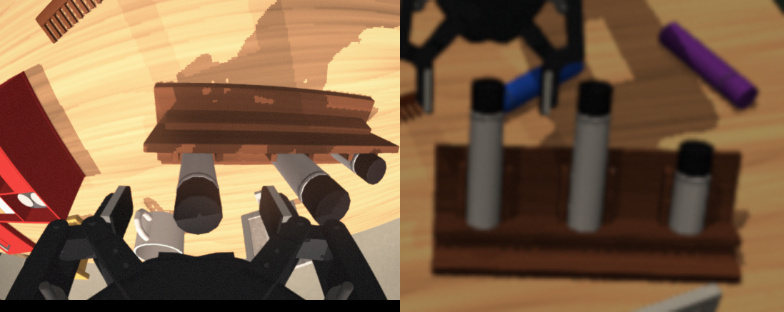

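The wrist view shows the tube cap at (198,210), between the fingers at about x=112 and 275 in this half-scale picture. The scene view shows the fingertips on either side of the cap. I'll check the alignment by projection.

```bash
python3 - <<'E'
from h import *
np.set_printoptions(precision=1,suppress=True)
p,q=cur();c=optics.get_calibration("wrist");P=np.array(c["pose"]);K=np.array(c["camera_matrix"])
def wp(X):
    v=P[:3,:3].T@(X-P[:3,3]);return cv2.fisheye.projectPoints(v.reshape(1,1,3),np.zeros(3),np.zeros(3),K,np.zeros(4))[0][0,0]
for n,o in [("tcp",(0,0,0)),("grasp",(0,0,-19)),("captop",(0,0,-36)),("pads open L",(0,-42,-13)),("pads R",(0,42,-13)),("s=20below",(0,0,30))]:
    X=p+q.apply(o);print(n,X,"wrist view",wp(X)*400/560,"scene view",(proj("scene",X)-[270,140])*2.4+[400,0])
E
```

```text
tcp [560.7  81.8 108.8] wrist view [196.4 190.5] scene view [484.  125.1]
grasp [554.3  83.1 126.6] wrist view [196.4 205.3] scene view [484.8 102.9]
captop [548.6  84.3 142.6] wrist view [196.5 221.6] scene view [485.5  82.8]
pads open L [548.1  41.5 121.1] wrist view [133.2 199. ] scene view [432.1 109. ]
pads R [564.6 123.9 120.9] wrist view [259.6 198.8] scene view [537.2 110.9]
s=20below [570.8  79.7  80.6] wrist view [196.3 172.3] scene view [482.8 159.1]
```

>>> apply_moves(targets=[[0,1,0,0,0,0,1],[0,0,0,0,0,0,1],[0,0,0,0,0,0,1],[0,0,0,0,0,0,1],[0,0,0,0,0,0,1],[0,0,0,0,0,0,1],[0,0,0,0,0,0,1],[0,0,0,0,0,0,1]], force=50)

```text
time: 4.92
tool_pos: [560.6, 82.7, 108.2]
tcp_rot: [-179.8, 20.0, 168.7]
ft_force: [-2.5, -0.1, 5.5]
finger_gap: 27.1
grip_force: 49.1
```

>>> apply_moves(targets=[[0,0,-8,0,0,0,1],[0,0,-12,0,0,0,1],[0,0,-18,0,0,0,1],[0,0,-18,0,0,0,1],[0,0,-18,0,0,0,1],[0,0,-18,0,0,0,1],[0,0,-18,0,0,0,1],[0,0,-10,0,0,0,1],[0,0,0,0,0,0,1]])

```text
time: 6.05
tool_pos: [520.3, 91.1, 221.1]
tcp_rot: [-179.8, 20.0, 168.7]
ft_force: [-0.4, -0.8, -2.9]
finger_gap: 26.8
grip_force: 49.6
```

```bash
python3 -c "
from h import *
plan([510,-157,225],goR(1.5,0))"
```

```text
at [520.3  91.1 221.1] shift now-frame [ -37.3 -245.3   10.1] turn [-0.041  0.347 -0.221] | shift if turned first [  16.8 -247.8   -3.9]
```

>>> apply_moves(targets=[[0,0,0,-0.01,0.087,-0.055,1],[0,0,0,-0.01,0.087,-0.055,1],[0,0,0,-0.01,0.087,-0.055,1],[0,0,0,-0.01,0.087,-0.055,1],[-1.5,-20.6,-0.3,0,0,0,1],[-1.5,-20.6,-0.3,0,0,0,1],[-1.5,-20.6,-0.3,0,0,0,1],[-1.5,-20.6,-0.3,0,0,0,1],[-1.5,-20.6,-0.3,0,0,0,1],[-1.5,-20.6,-0.3,0,0,0,1],[-1.5,-20.6,-0.3,0,0,0,1],[-1.5,-20.6,-0.3,0,0,0,1],[-1.5,-20.6,-0.3,0,0,0,1],[-1.5,-20.6,-0.3,0,0,0,1],[-1.5,-20.6,-0.3,0,0,0,1],[-1.5,-20.6,-0.3,0,0,0,1],[0,0,0,0,0,0,1]])

```text
time: 8.18
tool_pos: [544.5, -157.6, 224.4]
tcp_rot: [-179.9, -0.1, -178.7]
ft_force: [-0.5, 0.1, -2.6]
finger_gap: 27.0
grip_force: 49.9
```

```bash
python3 - <<'E'
from h import *
plan([547,-157,225],goR(1.5,0))
c=optics.get_calibration("wrist"); np.save("w2.npy",c["pose"]); im=optics.snapshot("wrist"); cv2.imwrite("pics/w2.png",cv2.resize(im[:,:,::-1],(784,588)))
E
```

```text
at [ 544.5 -157.6  224.4] shift now-frame [-2.6  0.5 -0.6] turn [-0.002 -0.002 -0.003] | shift if turned first [-2.6  0.5 -0.6]
```

View pics/w2.png

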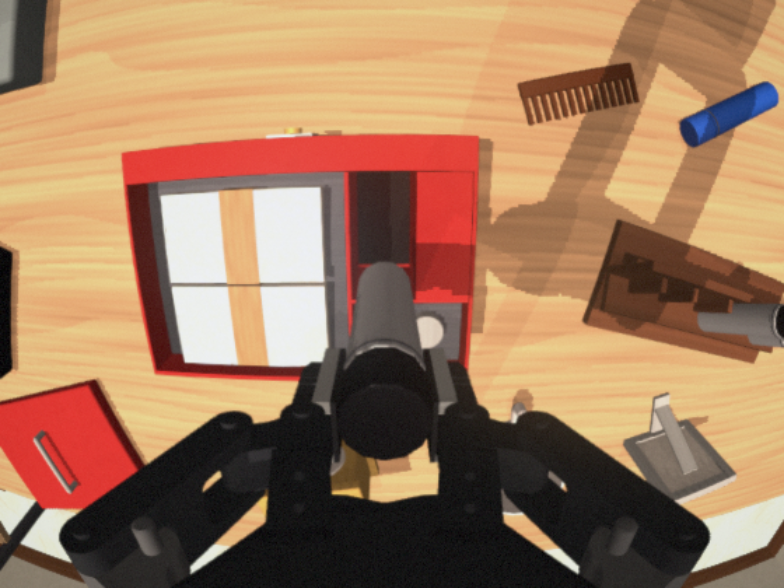

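The bay's rim corners appear at about (350,172), (417,172), (350,298) and (414,300) in the 1.4x image. The tube hangs vertical with its foot near (385,275).

```bash
python3 - <<'E'
from h import *
np.set_printoptions(precision=1,suppress=True)
P=np.load("w2.npy")
f=lambda x,y,z:wplane(((x+.5)/1.4-.5,(y+.5)/1.4-.5),z,P)
for p in [(350,172),(417,172),(350,298),(414,300)]: print("bay",f(*p,85))
for p in [(123,152),(478,137)]: print("box -x corners",f(*p,85))
for p in [(360,290),(413,290)]: print("tube sides",f(*p,137))
E
```

```text
bay [ 485.  -180.2   85. ]
bay [ 484.1 -139.    85. ]
bay [ 567.1 -179.9   85. ]
bay [ 567.6 -137.7   85. ]
box -x corners [ 466.3 -338.    85. ]
box -x corners [ 460.4 -102.    85. ]
tube sides [ 543.5 -170.7  137. ]
tube sides [ 542.8 -142.5  137. ]
```

>>> apply_moves(targets=[[-0.5,-2.2,5,0,0,0,1],[0,0,15,0,0,0,1],[0,0,15,0,0,0,1],[0,0,15,0,0,0,1],[0,0,15,0,0,0,1],[0,0,15,0,0,0,1],[0,0,15,0,0,0,1],[0,0,12,0,0,0,1],[0,0,10,0,0,0,1],[0,0,5,0,0,0,1],[0,0,0,0,0,0,1]])

```text
time: 9.6
tool_pos: [544.7, -158.0, 102.3]
tcp_rot: [-179.9, -0.1, -178.6]
ft_force: [-0.7, 0.3, -3.9]
finger_gap: 26.8
grip_force: 49.9
```

>>> apply_moves(targets=[[0,-1,2,0,0,0,1],[0,0,2,0,0,0,1],[0,0,1.5,0,0,0,1],[0,0,1.5,0,0,0,1],[0,0,0,0,0,0,1]])

```text
time: 10.22
tool_pos: [544.7, -159.0, 95.3]
tcp_rot: [-179.9, -0.1, -178.6]
ft_force: [0.9, 0.1, -3.4]
finger_gap: 26.5
grip_force: 49.9
```

>>> apply_moves(targets=[[0,0,1.5,0,0,0,1],[0,0,1,0,0,0,1],[0,0,0,0,0,0,1]])

```text
time: 10.6
tool_pos: [544.7, -159.1, 92.9]
tcp_rot: [-179.9, -0.1, -178.6]
ft_force: [-0.1, 0.2, -3.4]
finger_gap: 27.0
grip_force: 49.9
```

>>> apply_moves(targets=[[0,0,1.5,0,0,0,1],[0,0,1,0,0,0,1],[0,0,0,0,0,0,1]])

```text
time: 10.98
tool_pos: [545.6, -159.3, 92.4]
tcp_rot: [-179.9, -0.0, -178.6]
ft_force: [-3.7, 1.5, 9.2]
finger_gap: 27.1
grip_force: 51.2
```

Contact: the foot is on the floor. Release gently and rise.

>>> apply_moves(targets=[[0,0,-1,0,0,0,0.6],[0,0,0,0,0,0,0.5],[0,0,0,0,0,0,0.4],[0,0,0,0,0,0,0.4],[0,0,0,0,0,0,0.4],[0,0,-15,0,0,0,0.4],[0,0,-20,0,0,0,0.3],[0,0,-25,0,0,0,0.2],[0,0,-30,0,0,0,0],[0,0,-30,0,0,0,0],[0,0,-10,0,0,0,0],[0,0,0,0,0,0,0]])

```text
time: 12.48
tool_pos: [545.6, -159.1, 222.8]
tcp_rot: [-179.9, 0.0, -178.6]
ft_force: [-0.0, -0.2, -0.6]
finger_gap: 85.5
grip_force: 0.0
```

```bash
python3 - <<'E'
from h import *
R=goR(-11.2,20);a=-R.as_matrix()[:,2];T=np.array([564,168.5,141]);plan(T+80*a,R)
c=optics.get_calibration("wrist"); np.save("w3.npy",c["pose"]); im=optics.snapshot("wrist"); cv2.imwrite("pics/w3.png",cv2.resize(im[:,:,::-1],(784,588)))
E
```

```text
at [ 545.6 -159.1  222.8] shift now-frame [1.00e-01 3.33e+02 5.80e+00] turn [ 0.036 -0.347  0.219] | shift if turned first [ 70.8 324.9 -18.7]
```

View pics/w3.png

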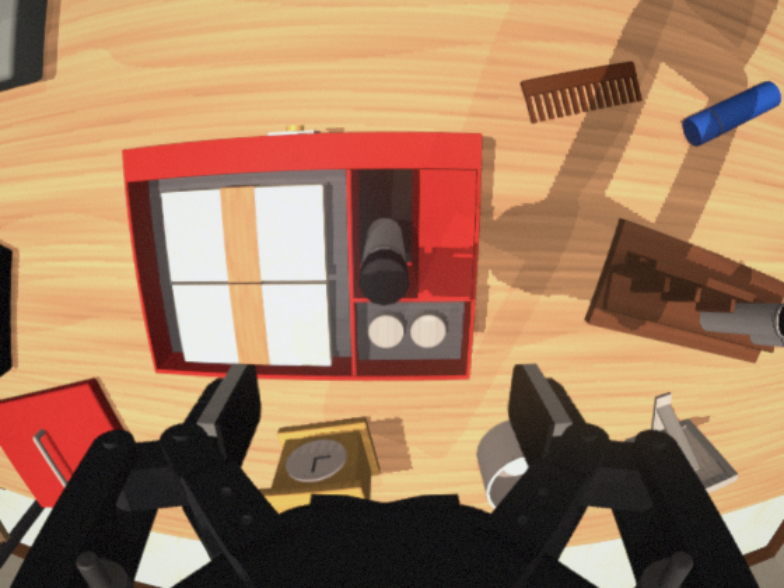

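The first tube stands in the bay, cap at (384,278), towards the +x end, and nothing else has moved. Now for the second tube.

>>> apply_moves(targets=[[0,23.8,0.4,0,0,0,0],[0,23.8,0.4,0,0,0,0],[0,23.8,0.4,0,0,0,0],[0,23.8,0.4,0,0,0,0],[0,23.8,0.4,0,0,0,0],[0,23.8,0.4,0,0,0,0],[0,23.8,0.4,0,0,0,0],[0,23.8,0.4,0,0,0,0],[0,23.8,0.4,0,0,0,0],[0,23.8,0.4,0,0,0,0],[0,23.8,0.4,0,0,0,0],[0,23.8,0.4,0,0,0,0],[0,23.8,0.4,0,0,0,0],[0,23.8,0.4,0,0,0,0],[0,0,0,0.009,-0.087,0.055,0],[0,0,0,0.009,-0.087,0.055,0],[0,0,0,0.009,-0.087,0.055,0],[0,0,0,0.009,-0.087,0.055,0],[0,0,0,0,0,0,0]])

```text
time: 14.9
tool_pos: [534.6, 174.4, 213.0]
tcp_rot: [-179.9, 19.7, 168.9]
ft_force: [-1.1, 0.7, 0.2]
finger_gap: 85.4
grip_force: 0.0
```

```bash
python3 - <<'E'
from h import *
R=goR(-11.2,20);a=-R.as_matrix()[:,2];T=np.array([564,168.5,141]);plan(T-36*a,R)
p,q=cur();c=optics.get_calibration("wrist");P=np.array(c["pose"]);K=np.array(c["camera_matrix"])
v=P[:3,:3].T@(T-P[:3,3]);print("cap expected at",cv2.fisheye.projectPoints(v.reshape(1,1,3),np.zeros(3),np.zeros(3),K,np.zeros(4))[0][0,0])
im=optics.snapshot("wrist")
P3=np.load("w3.npy");print("placed cap",wplane((384.5/1.4-.5,278.5/1.4-.5),130,P3))
cv2.imwrite("pics/w4.png",cv2.resize(im[120:320,160:420,::-1],None,fx=3,fy=3))
E
```

```text
at [534.6 174.4 213. ] shift now-frame [ -4.1   0.  113.9] turn [-0.001 -0.005  0.001] | shift if turned first [ -3.6  -0.  113.9]
cap expected at [274.71140638 218.12657344]
placed cap [ 539.48081243 -159.65103708  130.        ]
```

View pics/w4.png

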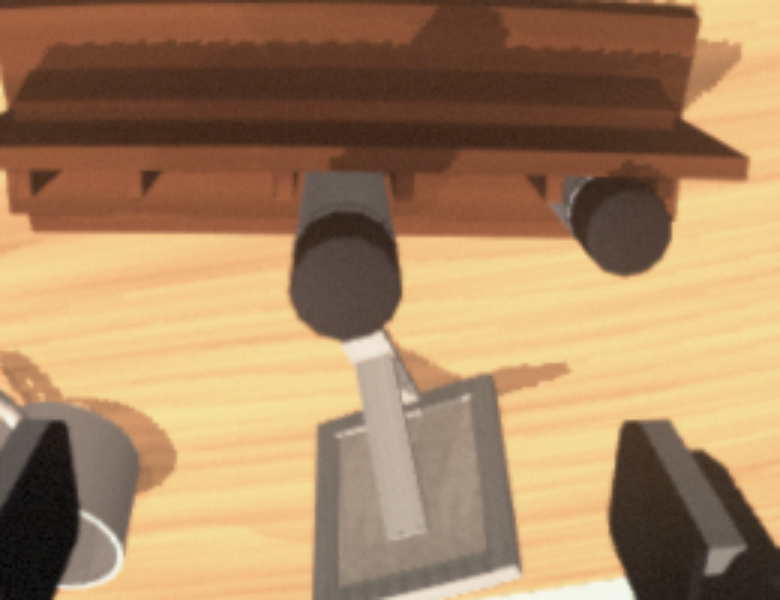

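The cap is at (346,285) in the crop, against (344,294) expected. That is within 2 mm, so I'll descend.

>>> apply_moves(targets=[[-2.5,0.5,14,0,0,0,0],[0,0,17,0,0,0,0],[0,0,17,0,0,0,0],[0,0,17,0,0,0,0],[0,0,17,0,0,0,0],[0,0,17,0,0,0,0],[0,0,14,0,0,0,0],[0,0,0,0,0,0,0],[0,0,0,0,0,0,1],[0,0,0,0,0,0,1],[0,0,0,0,0,0,1],[0,0,0,0,0,0,1],[0,0,0,0,0,0,1],[0,0,0,0,0,0,1],[0,0,0,0,0,0,1],[0,0,0,0,0,0,1]])

```text
time: 16.95
tool_pos: [577.3, 166.8, 110.9]
tcp_rot: [179.9, 20.0, 168.7]
ft_force: [-3.5, -1.3, 6.6]
finger_gap: 26.9
grip_force: 49.2
```

>>> apply_moves(targets=[[0,0,-8,0,0,0,1],[0,0,-12,0,0,0,1],[0,0,-18,0,0,0,1],[0,0,-18,0,0,0,1],[0,0,-18,0,0,0,1],[0,0,-18,0,0,0,1],[0,0,-18,0,0,0,1],[0,0,-20,0,0,0,1],[0,0,-20,0,0,0,1],[0,0,-16,0,0,0,1],[0,0,0,-0.01,0.087,-0.055,1],[0,0,0,-0.01,0.087,-0.055,1],[0,0,0,-0.01,0.087,-0.055,1],[0,0,0,-0.01,0.087,-0.055,1],[0,0,0,0,0,0,1]])

```text
time: 18.82
tool_pos: [522.1, 177.3, 265.7]
tcp_rot: [179.9, -0.2, -178.6]
ft_force: [0.0, -0.1, -3.1]
finger_gap: 26.6
grip_force: 49.8
```

```bash
python3 -c "
from h import *
plan([509,-159,255],goR(1.4,0))"
```

```text
at [522.1 177.3 265.7] shift now-frame [  21.2 -335.9   10. ] turn [ 0.002 -0.003 -0.   ] | shift if turned first [  21.3 -335.9   10.7]
```

>>> apply_moves(targets=[[1.3,-21,0.6,0,0,0,1],[1.3,-21,0.6,0,0,0,1],[1.3,-21,0.6,0,0,0,1],[1.3,-21,0.6,0,0,0,1],[1.3,-21,0.6,0,0,0,1],[1.3,-21,0.6,0,0,0,1],[1.3,-21,0.6,0,0,0,1],[1.3,-21,0.6,0,0,0,1],[1.3,-21,0.6,0,0,0,1],[1.3,-21,0.6,0,0,0,1],[1.3,-21,0.6,0,0,0,1],[1.3,-21,0.6,0,0,0,1],[1.3,-21,0.6,0,0,0,1],[1.3,-21,0.6,0,0,0,1],[1.3,-21,0.6,0,0,0,1],[1.3,-21,0.6,0,0,0,1],[0,0,0,0,0,0,1]])

```text
time: 20.95
tool_pos: [508.5, -160.3, 255.8]
tcp_rot: [179.9, -0.1, -178.7]
ft_force: [0.6, 0.1, -3.1]
finger_gap: 26.8
grip_force: 49.8
```

```bash
python3 - <<'E'
from h import *
plan([508.5,-159,255],goR(1.4,0))
im=optics.snapshot("wrist"); s=optics.snapshot("scene")
o=np.hstack([cv2.resize(im,(400,300)),cv2.resize(s[80:290,70:350],(400,300))]);cv2.imwrite("pics/w5.png",o[:,:,::-1])
E
```

```text
at [ 508.5 -160.3  255.8] shift now-frame [0.  1.3 0.8] turn [ 0.001 -0.001 -0.001] | shift if turned first [0.  1.3 0.8]
```

View pics/w5.png

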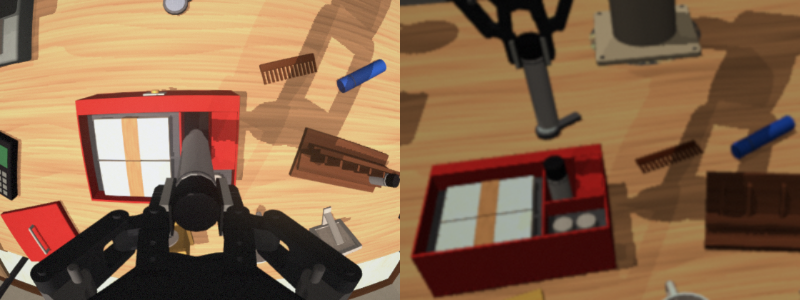

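The picture shows the second tube hanging above the near end of the bay, with tube 1 upright at the far end. I'll lower it.

>>> apply_moves(targets=[[0,1,15,0,0,0,1],[0,0,15,0,0,0,1],[0,0,15,0,0,0,1],[0,0,15,0,0,0,1],[0,0,15,0,0,0,1],[0,0,15,0,0,0,1],[0,0,15,0,0,0,1],[0,0,15,0,0,0,1],[0,0,15,0,0,0,1],[0,0,12,0,0,0,1],[0,0,5,0,0,0,1],[0,0,0,0,0,0,1]])

```text
time: 22.55
tool_pos: [508.8, -157.3, 103.4]
tcp_rot: [179.8, -0.1, -178.5]
ft_force: [1.1, -0.2, -2.4]
finger_gap: 26.5
grip_force: 50.0
```

>>> apply_moves(targets=[[0,-1.5,1.5,0,0,0,1],[0,0,1.5,0,0,0,1],[0,0,1.5,0,0,0,1],[0,0,1,0,0,0,1],[0,0,0,0,0,0,1]])

```text
time: 23.18
tool_pos: [508.9, -158.7, 98.1]
tcp_rot: [179.9, -0.1, -178.5]
ft_force: [-0.5, 0.5, -1.4]
finger_gap: 26.9
grip_force: 50.0
```

>>> apply_moves(targets=[[0,0,1.2,0,0,0,1],[0,0,1,0,0,0,1],[0,0,0,0,0,0,1]])

```text
time: 23.55
tool_pos: [508.8, -158.7, 95.8]
tcp_rot: [179.8, -0.1, -178.5]
ft_force: [-0.3, 0.1, -2.4]
finger_gap: 27.4
grip_force: 50.0
```

>>> apply_moves(targets=[[0,0,1.2,0,0,0,1],[0,0,1,0,0,0,1],[0,0,0,0,0,0,1]])

```text
time: 23.92
tool_pos: [509.8, -159.0, 95.4]
tcp_rot: [179.9, 0.0, -178.5]
ft_force: [-2.5, 0.4, 9.1]
finger_gap: 27.1
grip_force: 51.0
```

Floor contact. Release and rise.

>>> apply_moves(targets=[[0,0,-1,0,0,0,0.6],[0,0,0,0,0,0,0.5],[0,0,0,0,0,0,0.4],[0,0,0,0,0,0,0.4],[0,0,0,0,0,0,0.4],[0,0,-15,0,0,0,0.4],[0,0,-20,0,0,0,0.3],[0,0,-25,0,0,0,0.2],[0,0,-30,0,0,0,0],[0,0,-30,0,0,0,0],[0,0,-10,0,0,0,0],[0,0,0,0,0,0,0],[0,0,0,0,0,0,0]])

```text
time: 25.55
tool_pos: [508.5, -158.8, 223.3]
tcp_rot: [179.8, -0.2, -178.5]
ft_force: [0.1, 0.7, -0.1]
finger_gap: 85.4
grip_force: 0.0
```

```bash
python3 - <<'E'
from h import *
im=optics.snapshot("wrist"); s=optics.snapshot("scene")
o=np.hstack([cv2.resize(im,(400,300)),cv2.resize(s[150:360,70:350],(400,300))]);cv2.imwrite("pics/w6.png",o[:,:,::-1])
E
```

```text
(no output)
```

View pics/w6.png

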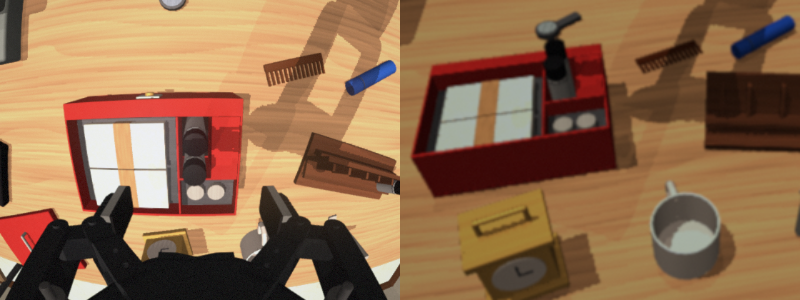

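Both tubes stand upright in the bay, caps at (195,140) and (196,172) in the wrist half. The short tube is still in the rest and the other things haven't moved.

```bash
python3 -c "
from bench import r
print(r.hand_in())"
```

```text
the job is handed in; nothing more can be done
None
```

Both long coin tubes are standing upright, caps up, side by side in the cash box's narrow bay; the short tube is still in the rest, nothing else appears disturbed, and the job was handed in at about 26 s.

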